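Lock the tray on its desk stand with the ring pin

ROBOT

A 6-joint arm with a two-finger parallel gripper is mounted at the origin on the work surface. World frame = base frame: x ahead of the robot, y to its left, z up, the work surface at z = 0. Lengths are in m, angles in rad, forces in N, time in s.
With the tool pointing down it reaches from about 0.35 to 0.975 m from the base axis. Payload 4.9 kg.
Tool frame: the origin (TCP) lies on the centre line of the jaws, within the pads' length; the fingertips stand manip.tcp_to_tips ahead of it and the grasp point (between the pads) is the TCP (manip.tcp_to_tips is the distance from the TCP to the fingertips, in m); y points along the fingers, z is the direction in which the jaws open and shut, and the axes are right-handed (so a half turn about y gives the same grasp; the last joint's range is limited). The gripper opens to 85 mm and grips with 20 to 120 N. Pads are 22 mm wide; open, the fingers measure 114 mm over their backs; the gripper's body (76 mm by 85 mm) begins 54 mm behind the grasp point. The pads swing forward as they close: fully open they stand 13 mm farther back than shut.
Start: joints at [1.055, 0.053, 1.613, -0, 1.476, -0.119], TCP at [0.242, 0.576, 0.25] pointing down, gripper open.
Joint ranges: [-3.01, 3.01], [-1.01, 2.22], [0.06, 2.58], [-1.02, 4.17], [0.09, 2.62], [-3.14, 3.14]. Speed limits (rad/s): [2.57, 2.57, 3.14, 3.14, 3.14, 3.14].

INTERFACE

Orientations are given as a unit quaternion [w, x, y, z].
In Python, from plant import manip gives the robot as it stands.
- The arm moves only by the tool apply_moves, never from a script. Its argument "moves" is a list of rows, each a list of 7 numbers: the gripper's target within -1 to 1 (shut at 1, half-way at 0, fully open at -1), then the shift along the tool's x, y, z in mm, then the turn, a rotation vector about the tool's x, y, z in degrees. A call has 1 to 20 rows; each row shifts and turns the commanded pose from where the row before left it, along the tool's axes as they then stand; what a row does not reach is not made up. A row lasts 1/10 s, in which the tool goes at most 50 mm and 8.59 degrees, less where a joint would pass 70% of its speed; a pose out of reach is approached as far as the arm can. A call with a gripper value outside its range is refused whole. The fingers move at their own pace and stop on an object; the grip force is fixed at half the most. Time passes only in rows, so rows that do not move let the fingers close. It gives the time, the measured TCP pose, the force and the opening at its end, in the units of the state.
- manip.state(): the state, without advancing time (a new reading comes with each control period).
- manip.grab_frame(name): name is "side" or "top"; returns the picture (400x640x3 uint8, blue, green, red); there is no depth.
- manip.calibration(name): a dict with "mtx" (3x3 intrinsics, pixels), "distortion" ([k1, k2, p1, p2, k3] as OpenCV has them; the pictures are not rectified), "T" (4x4, takes a point from camera to world coordinates). Camera axes: x right, y down, z forward; pixel columns grow to the right and rows downward; lengths in m; the calibration is good to about 2 mm. A picture is of the moment at which its call begins. calibration takes no time and is no camera call.
- manip.job_done(): hands the job in, once; it reports no verdict.
The state is a dict: "time": time; "joint_pos": joint angles; "joint_vel": joint speeds; "joint_efforts": joint torques, N m; "tool_pos": TCP position; "tool_rot": TCP orientation; "contact_force": force on the tool from outside, world axes, zero at the start; "ft_torque": the same for the moment, N m; "gripper_width": opening from 0.0 (shut) to 1.0 (fully open).
Only numpy, scipy, OpenCV 4.12 (cv2) and the standard library are available. Lean on these libraries where they do the work, as an engineer would, in place of code of your own. Each camera call takes 0.05 s, during which the arm holds its last target. There are 200 camera calls.

TASK

Lock the tray stand with the steel ring pin: push the pin gently through the square hole in the hub of the post, from the robot's side, until its head sits flush against the hub. Then swing its ring up and over the top of the post and press it down past the sprung nose of the pin's far end until it snaps home, leaving the pin fully home. Force nothing, as the long ring easily levers the pin in its hole (a push or press of 15 N is always enough) and do not disturb the other things on the desk or in the tray.

Things in the scene. Friction and masses are not known exactly. Their poses are not given: they have to be found in the camera images.
- hole_mouth (a point): Centre of the mouth of the hub's square hole, on the face towards the robot, 110 mm above the desk. x = direction in which the pin is pushed (level), z up. The hole goes right through, 13.4 mm square, mouth chamfered 1.5 mm. A sprung ball in its roof, half-way, presses on the pin with about 3.5 N: sliding the pin takes 3 to 7 N, and this drag also holds it.
- stand: Fixed stand; origin on the desk under the post's axis, 13 mm beyond hole_mouth in x; same axes. The hub: aluminium block 26 (x) x 26 (y) x 36 mm tall, centred on the hole, with a 4 mm stub on top (highest point 22 mm above the hole's centre), on a 22 mm square post. Around it a white tray 160 (x) x 200 (y) mm, floor 13 mm and rim 34 mm above the desk.
- pin_head (a point): Centre of the ring pin's head, a steel block 44 (x) x 18 (y) x 30 mm tall (z). x = from head to shank tip, z up. The pin lies on its head's flat underside, so this point is 15 mm above the desk and the shank is level. Grip it across the 18 mm width. About 0.15 kg with the ring.
- pin_shoulder (a point): Centre of the head's front face, 22 mm ahead of pin_head in x, where the shank begins; same axes. Shank: 12 mm square, 38 mm long, its last 8 mm tapering to 7 mm, with a sprung round brass nose (6 mm thick) standing 6 mm out of its end. When home, this point meets hole_mouth, the shank stands 12 mm out of the far face, and the pin has 1.4 mm play (can tilt by 0.06 rad).
- pin: The whole ring pin. Origin on the head's underside, 15 mm below pin_shoulder; same axes.
- ring (a joint): Ring angle (rad): 0 open, straight back from the head; 1.57 straight up; 3.2 shut, around the hub. Hinge: along y at half the head's height, 41 mm behind pin_shoulder, stiff: the ring stays where it is left (0.5 N at the bar turns it). From 3.07 to 3.15 the bar must be pressed down past the sprung nose (under 12 N); it then snaps under it against the stop.
- ring_bar (a point): Centre of the round cross bar at the ring's far end: 10 mm thick, 24 mm long, along the pin's y, 88 mm from the hinge. The ring is a steel wire loop 47 mm wide outside, 39 mm inside, wire 4.4 mm.
- jar: Bystander, leave alone: glass jar with a red lid, 64 mm across, 85 mm tall. Origin: centre of its underside.
- cup: Bystander, leave alone: small blue ceramic cup, 60 mm across, 55 mm tall. Origin: centre of its underside.
- claw_clip: Bystander, leave alone: amber hair claw clip, 76 mm long, 33 mm tall. Origin: centre of its underside. Long axis x.
- phone: Bystander, leave alone: black phone lying flat, 150 x 73 x 9 mm. Origin: centre of its underside. Long axis x.
- spare_peg: Bystander, leave alone: plain round steel peg, 12 mm thick, 60 mm long, lying; no head, no ring: not the locking pin. Origin: centre of its underside. Long axis x.
- tub_a: Bystander, leave alone: clear little jar, 36 mm across, 34 mm tall, standing in the stand's tray. Origin: centre of its underside.
- tub_b: Bystander, leave alone: white little jar, 32 mm across, 30 mm tall, standing in the stand's tray. Origin: centre of its underside.
Things that resemble listed ones, but are neither listed nor needed, are in the scene too. Of the things like the pin, leave any that is purple; of the rest the smaller one is meant.

How it is judged:
By the outcome, as a careful person would: the job done as asked, in the order asked, and still so for the second after the job is handed in, with the robot touching nothing.
It also fails if it takes over 72 s, if anything falls off the work surface, if the arm or the gripper's body presses on something with over 40 N, if the wrist force passes 120 N, or if a joint passes its speed limit or range.

## Working session

There is one attempt and no reset: what is moved stays moved. The work goes in short steps, Python scripts to look and compute and a tool call to move; the robot and the scene stay as the last step left them, time stands still between calls to the robot, and variables do not carry over. Pictures are saved under pics/ and viewed, about 8 in all and at most 12, crops included, and the job is handed in when it is done.

Besides the shell and the picture viewer there is one more tool, called after "Call:" by a JSON object that holds its "method" and its "body", one argument or row to a line. apply_moves: Moves the arm, as the interface text tells. Its arguments: {"type":"object","properties":{"moves":{"type":"array","items":{"type":"array","items":{"type":"number"}}}},"required":["moves"]}

```bash
ls; mkdir -p pics; cat > h.py <<'E'
import numpy as np, cv2
from plant import manip
from scipy.spatial.transform import Rotation as R
def ray(name,uv):
    c=manip.calibration(name);T=np.array(c["T"])
    p=cv2.undistortPoints(np.array([[uv]],float),np.array(c["mtx"]),np.array(c["distortion"]))[0,0]
    d=T[:3,:3]@np.array([p[0],p[1],1]);return T[:3,3],d/np.linalg.norm(d)
def onz(name,uv,z):
    o,d=ray(name,uv);return o+d*(z-o[2])/d[2]
def proj(name,P):
    c=manip.calibration(name);T=np.linalg.inv(np.array(c["T"]))
    r,_=cv2.Rodrigues(T[:3,:3]);return cv2.projectPoints(np.array(P,float).reshape(-1,1,3),r,T[:3,3],np.array(c["mtx"]),np.array(c["distortion"]))[0][:,0]
def two(a,b):
    o1,d1=ray("top",a);o2,d2=ray("side",b)
    A=np.stack([d1,-d2],1);s=np.linalg.lstsq(A,o2-o1,rcond=None)[0]
    p,q=o1+s[0]*d1,o2+s[1]*d2;return (p+q)/2,np.linalg.norm(p-q)
E
python3 - <<'E'
from h import *
for n in("top","side"):
    cv2.imwrite(f"pics/{n}0.png",manip.grab_frame(n)); c=manip.calibration(n); print(n,np.round(c["mtx"],1).tolist(),np.round(c["T"],3).tolist())
print(manip.state(),manip.tcp_to_tips)
E
```

```text
pics
top [[369.5, 0.0, 321.5], [0.0, 369.5, 203.3], [0.0, 0.0, 1.0]] [[0.01, -0.971, 0.237, 0.273], [-1.0, -0.01, 0.001, -0.013], [0.002, -0.237, -0.971, 1.024], [0.0, 0.0, 0.0, 1.0]]
side [[482.3, 0.0, 327.3], [0.0, 482.3, 205.0], [0.0, 0.0, 1.0]] [[-0.938, -0.215, 0.271, 0.048], [-0.346, 0.586, -0.733, 1.118], [-0.001, -0.781, -0.625, 1.055], [0.0, 0.0, 0.0, 1.0]]
{'time': 0.1, 'joint_pos': array([ 1.05501718e+00,  5.33230079e-02,  1.61412957e+00,  4.40018557e-06,
        1.47599913e+00, -1.18982619e-01]), 'joint_vel': array([-3.17501198e-04,  3.74645125e-04, -6.86994877e-05, -3.59501814e-04,
       -2.07257827e-03, -7.76898739e-04]), 'joint_efforts': array([ 3.56501769e-04, -3.94906712e+01, -3.71361315e+01, -1.27654052e-04,
        3.97130731e-03, -5.78500234e-06]), 'tool_pos': array([0.24127306, 0.57599211, 0.24918218]), 'tool_rot': array([-0.69261155,  0.69385948, -0.13957691,  0.13916372]), 'contact_force': array([-0.57363576, -1.00484708, -0.36485104]), 'ft_torque': array([-0.04646943, -0.03613779,  0.03050218]), 'gripper_width': 1.0003315010778233} 0.019
```

View pics/top0.png

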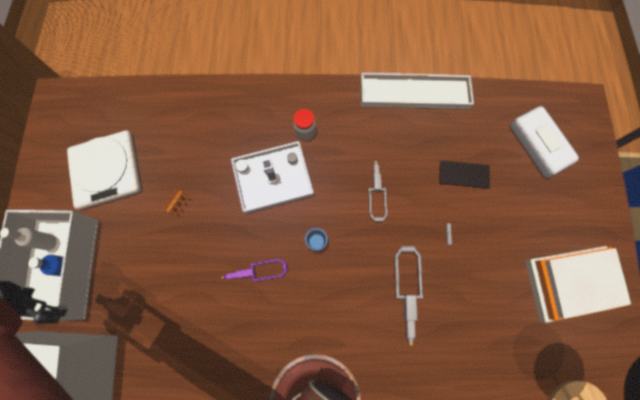

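View pics/side0.png

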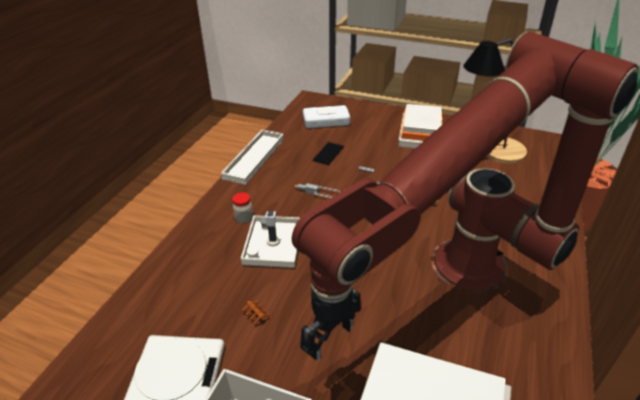

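The top view shows the grey pin to use at about (378,190), with its nose towards +x and its ring back. The larger grey one at (408,295) and the purple one at (255,270) are decoys. The hub is at about (270,170) in the tray. I'll zoom in on the pin and hub in both views.

```bash
python3 - <<'E'
from h import *
t=cv2.imread("pics/top0.png");s=cv2.imread("pics/side0.png")
f=lambda im,x,y,w,h:cv2.resize(im[y:y+h,x:x+w],(400,300),interpolation=cv2.INTER_CUBIC)
cv2.imwrite("pics/c1.png",np.vstack([np.hstack([f(t,228,135,96,72+6),f(t,335,155,88,66)]),np.hstack([f(s,230,195,88,72),f(s,280,165,80,60)])]))
print(onz("top",(378,163),.015),onz("top",(378,190),.015))
E
```

```text
[ 0.64148648 -0.17476718  0.015     ] [ 0.56017628 -0.17244559  0.015     ]
```

View pics/c1.png

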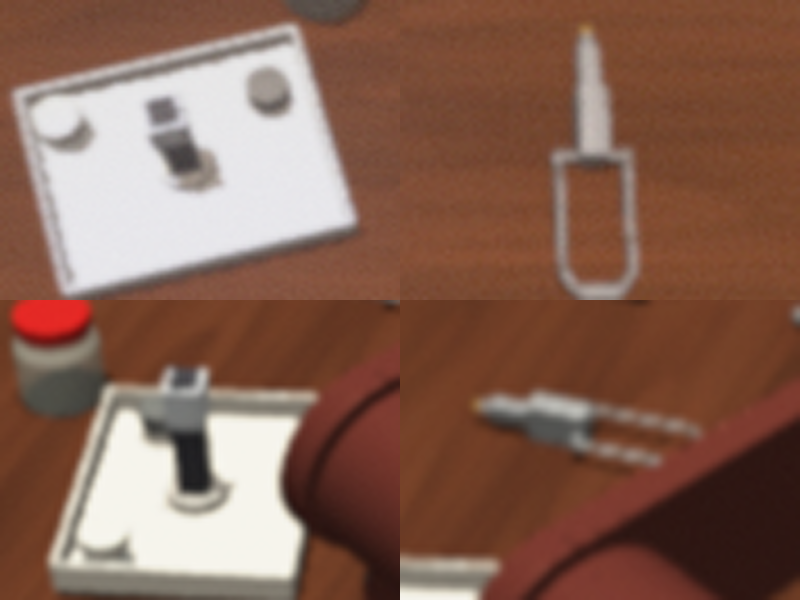

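The crop shows the pin lying level, nose up in the image, with its ring straight back, and the hub's dark stub near (268,163). Next I'll measure both with masks.

```bash
cat > meas.py <<'E'
from h import *
t=cv2.imread("pics/top0.png");s=cv2.imread("pics/side0.png")
# pin: low saturation pixels
def mask(im,x,y,w,h,smax=70,vmin=95):
    m=np.zeros(im.shape[:2],np.uint8);hsv=cv2.cvtColor(im,cv2.COLOR_BGR2HSV)
    k=((hsv[...,1]<smax)&(hsv[...,2]>vmin)).astype(np.uint8)*255
    m[y:y+h,x:x+w]=k[y:y+h,x:x+w];return m
m=mask(t,360,155,38,70,75)
ys,xs=np.nonzero(m);P=np.array([onz("top",(x,y),.015) for x,y in zip(xs,ys)])[:,:2]
c=(cv2.minAreaRect(P.astype(np.float32)));print("pin rect",c)
# symmetric axis: median centre per world-x row extremes
for y in range(158,224,3):
    r=np.nonzero(m[y])[0]
    if len(r): print(y,r.min(),r.max(),len(r),np.round(onz("top",((r.min()+r.max())/2,y),.015)[:2],4))
m=mask(t,225,138,95,78,45,150)
cs,_=cv2.findContours(m,cv2.RETR_EXTERNAL,cv2.CHAIN_APPROX_NONE);k=max(cs,key=cv2.contourArea)[:,0]
P=np.array([onz("top",p,.034)[:2] for p in k],np.float32);print("tray",cv2.minAreaRect(P))
E
python3 meas.py
```

```text
pin rect ((0.5559076070785522, -0.16955812275409698), (0.17116698622703552, 0.0509919747710228), 1.7348021268844604)
164 374 377 4 [ 0.6383 -0.1674]
167 374 378 5 [ 0.6292 -0.1686]
170 374 379 6 [ 0.62   -0.1698]
173 374 379 6 [ 0.6109 -0.1695]
176 373 380 8 [ 0.6019 -0.1693]
179 373 380 8 [ 0.5929 -0.169 ]
182 373 381 9 [ 0.5839 -0.1702]
185 373 381 9 [ 0.575 -0.17 ]
188 369 385 17 [ 0.5661 -0.1698]
191 369 385 5 [ 0.5572 -0.1695]
194 369 386 5 [ 0.5484 -0.1707]
197 369 386 5 [ 0.5396 -0.1705]
200 369 386 6 [ 0.5308 -0.1702]
203 369 386 6 [ 0.5221 -0.17  ]
206 369 386 5 [ 0.5134 -0.1698]
209 369 386 5 [ 0.5048 -0.1695]
212 370 386 4 [ 0.4961 -0.1707]
215 370 386 6 [ 0.4876 -0.1705]
218 372 385 14 [ 0.479  -0.1717]
221 375 381 7 [ 0.4705 -0.1701]
tray ((0.5951494574546814, 0.12998542189598083), (0.163450226187706, 0.2039603441953659), 15.889923095703125)
```

```bash
cat > go.py <<'E'
from h import *
import sys
# print tool-axes shift (mm) and rotvec (deg) from measured pose to target pos, yaw (tool z horizontal at yaw+90deg or flipped), pitch: tool tilts forward
def goal(yaw,pitch=0,flip=1,jaw='y'):
    # tool y = pointing; pitch>0 points forward (+x of yaw frame)
    p=np.radians(pitch);Y=np.array([np.sin(p),0,-np.cos(p)])
    if jaw=='y': Z=np.array([0,1.,0])*flip
    else: Z=np.array([np.cos(p),0,np.sin(p)])*flip
    X=np.cross(Y,Z);return R.from_euler('z',yaw,degrees=True).as_matrix()@np.stack([X,Y,Z],1)
def show(pos,G,base=None):
    s=manip.state();q=s["tool_rot"];M=R.from_quat([q[1],q[2],q[3],q[0]]).as_matrix()
    d=np.array(pos)-s["tool_pos"]
    print("t",round(s["time"],2),"pos",np.round(s["tool_pos"],4),"F",np.round(s["contact_force"],1),"w",round(s["gripper_width"],3),"q",np.round(s["joint_pos"],2))
    print("M",np.round(M,3).tolist())
    print("shift tool",np.round(M.T@d*1e3,1),"rot",np.round(np.degrees(R.from_matrix(M.T@G).as_rotvec()),2),"dworld",np.round(d*1e3,1))
E
python3 - <<'E'
from go import *
for f in(1,-1): show([.5805,-.170,.25],goal(1.3,0,f))
print(two((266.9,163.6),(270.9,213.5)))
E
```

```text
t 0.1 pos [0.2413 0.576  0.2492] F [-0.6 -1.  -0.4] w 1.0 q [ 1.06  0.05  1.61  0.    1.48 -0.12]
M [[0.922, -0.001, 0.386], [-0.386, -0.002, 0.922], [-0.0, -1.0, -0.002]]
shift tool [ 6.012e+02  1.000e-01 -5.569e+02] rot [  0.1  -24.03  -0.03] dworld [ 339.2 -746.     0.8]
t 0.1 pos [0.2413 0.576  0.2492] F [-0.6 -1.  -0.4] w 1.0 q [ 1.06  0.05  1.61  0.    1.48 -0.12]
M [[0.922, -0.001, 0.386], [-0.386, -0.002, 0.922], [-0.0, -1.0, -0.002]]
shift tool [ 6.012e+02  1.000e-01 -5.569e+02] rot [5.0000e-02 1.5597e+02 1.4000e-01] dworld [ 339.2 -746.     0.8]
(array([0.59509907, 0.12883722, 0.12884282]), np.float64(0.0006009741959028711))
```

Call:
{"method": "apply_moves", "body": {
  "moves": [
    [-1,33,0,-31,0,0,0],
    [-1,33,0,-31,0,0,0],
    [-1,33,0,-31,0,0,0],
    [-1,33,0,-31,0,0,0],
    [-1,33,0,-31,0,0,0],
    [-1,33,0,-31,0,0,0],
    [-1,33,0,-31,0,0,0],
    [-1,33,0,-31,0,0,0],
    [-1,33,0,-31,0,0,0],
    [-1,33,0,-31,0,0,0],
    [-1,33,0,-31,0,0,0],
    [-1,33,0,-31,0,0,0],
    [-1,33,0,-31,0,0,0],
    [-1,33,0,-31,0,0,0],
    [-1,33,0,-31,0,0,0],
    [-1,33,0,-31,0,0,0],
    [-1,33,0,-31,0,0,0],
    [-1,30,0,-28,0,-8,0],
    [-1,0,0,0,0,-8,0],
    [-1,0,0,0,0,-8,0]
  ]
}}

```text
time: 2.1
tool_pos: [0.572, -0.1652, 0.2492]
tool_rot: [0.707, -0.707, -0.008, 0.01]
contact_force: [0.1, 0.0, -0.8]
gripper_width: 1.004
```

```bash
python3 - <<'E'
from go import *
show([.5805,-.170,.12],goal(1.3))
s=manip.grab_frame("side");t=manip.grab_frame("top");cv2.imwrite("pics/s1.png",s);cv2.imwrite("pics/t1.png",t)
f=lambda im,x,y,w,h:cv2.resize(im[y:y+h,x:x+w],(400,300),interpolation=cv2.INTER_CUBIC)
cv2.imwrite("pics/c2.png",np.vstack([np.hstack([f(s,230,200,80,60),f(s,280,140,120,90)]),np.hstack([f(t,340,130,100,75),f(t,250,150,40,30)])]))
E
```

```text
t 2.1 pos [ 0.572  -0.1652  0.2492] F [ 0.1  0.  -0.8] w 1.004 q [-0.41 -0.02  1.68  0.    1.48 -2.  ]
M [[1.0, -0.002, -0.026], [0.026, 0.001, 1.0], [-0.002, -1.0, 0.001]]
shift tool [  8.6 129.2  -5.1] rot [-0.05  0.17 -0.1 ] dworld [   8.5   -4.8 -129.2]
```

View pics/c2.png

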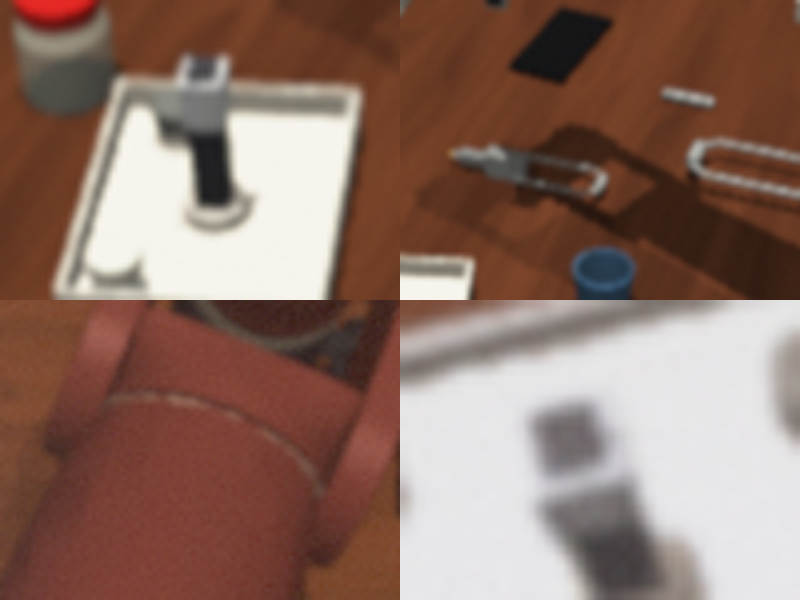

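```bash
python3 - <<'E'
from go import *
print("tip",onz("side",(295,186.3),.015),onz("top",(375.7,160.9),.015),two((375.7,160.9),(295,186.3)))
print("bar",onz("side",(340.5,194),.015),onz("top",(379,219.7),.015))
print("headback edge z15 side",onz("side",(319,191.5),.03))
print(proj("side",[[.6465,-.168,.015],[.4735,-.172,.015],[.6025,-.169,.03],[.5585,-.17,.03]]),proj("top",[[.6025,-.169,.03],[.5585,-.17,.03]]))
E
```

```text
tip [ 0.64650992 -0.16327147  0.015     ] [ 0.64785906 -0.16825676  0.015     ] (array([ 0.64937148, -0.16898963,  0.01039288]), np.float64(0.00037641685956592096))
bar [ 0.47640871 -0.17657922  0.015     ] [ 0.47419597 -0.17295034  0.015     ]
headback edge z15 side [ 0.54615006 -0.14552127  0.03      ]
[[295.51572532 185.57553738]
 [340.85505159 194.90691306]
 [306.70867109 184.55367555]
 [318.22883031 186.90507561]] [[377.15967718 174.15827889]
 [377.94773124 189.11072282]]
```

Call:
{"method": "apply_moves", "body": {
  "moves": [
    [-1,9,20,-5,0,0,0],
    [-1,0,40,0,0,0,0],
    [-1,0,40,0,0,0,0],
    [-1,0,40,0,0,0,0],
    [-1,0,40,0,0,0,0],
    [-1,0,30,0,0,0,0],
    [-1,0,16,0,0,0,0],
    [0,0,0,0,0,0,0],
    [0.5,0,0,0,0,0,0],
    [0.5,0,0,0,0,0,0]
  ]
}}

```text
time: 3.2
tool_pos: [0.583, -0.1693, 0.0269]
tool_rot: [-0.706, 0.708, 0.009, -0.006]
contact_force: [-0.6, -0.1, 0.8]
gripper_width: 0.514
```

```bash
python3 - <<'E'
from go import *
show([.581,-.170,.023],goal(1.4))
E
```

```text
t 3.2 pos [ 0.583  -0.1693  0.0269] F [-0.6 -0.1  0.8] w 0.514 q [-0.41  0.24  1.8   0.    1.09 -2.  ]
M [[1.0, 0.004, -0.022], [0.022, -0.002, 1.0], [0.004, -1.0, -0.002]]
shift tool [-2.   3.9 -0.6] rot [ 0.1  -0.16  0.23] dworld [-2.  -0.7 -3.9]
```

Call:
{"method": "apply_moves", "body": {
  "moves": [
    [0.5,-2,3,-0.5,0,0,0],
    [0.6,0,0,0,0,0,0],
    [0.8,0,0,0,0,0,0],
    [1,0,0,0,0,0,0],
    [1,0,0,0,0,0,0],
    [1,0,0,0,0,0,0],
    [1,0,0,0,0,0,0]
  ]
}}

```text
time: 3.9
tool_pos: [0.58, -0.1696, 0.0227]
tool_rot: [-0.707, 0.707, 0.008, -0.007]
contact_force: [-1.3, 0.5, 6.0]
gripper_width: 0.199
```

```bash
python3 - <<'E'
from go import *
show([.581,-.170,.023],goal(1.4))
E
```

```text
t 3.9 pos [ 0.58   -0.1696  0.0227] F [-1.3  0.5  6. ] w 0.199 q [-0.41  0.25  1.81 -0.    1.09 -2.  ]
M [[1.0, 0.001, -0.022], [0.022, -0.001, 1.0], [0.001, -1.0, -0.001]]
shift tool [ 1.  -0.3 -0.4] rot [ 0.05 -0.14  0.08] dworld [ 1.  -0.4  0.3]
```

Call:
{"method": "apply_moves", "body": {
  "moves": [
    [1,0,-5,0,0,0,0],
    [1,0,-15,0,0,0,0],
    [1,0,-35,0,0,0,0],
    [1,0,-35,0,0,0,0],
    [1,0,-35,0,0,0,0],
    [1,-7,-10,15,0,0,0],
    [1,-10,0,30,0,0,0],
    [1,-10,0,35,0,0,0],
    [1,-10,0,35,0,0,0],
    [1,-10,0,35,0,0,0],
    [1,-10,0,35,0,0,0],
    [1,-10,0,35,0,0,0],
    [1,-10,0,30,0,0,0],
    [1,0,0,15,0,-3.5,0],
    [1,0,0,0,0,-5,0],
    [1,0,0,0,0,-4,0],
    [1,0,0,0,0,-2,0],
    [1,0,0,0,0,0,0],
    [1,0,0,0,0,0,0]
  ]
}}

```text
time: 5.8
tool_pos: [0.4963, 0.094, 0.1566]
tool_rot: [0.7, -0.7, -0.097, 0.097]
contact_force: [-0.0, 0.1, -1.5]
gripper_width: 0.198
```

```bash
python3 - <<'E'
from go import *
show([.5027,.1027,.118],goal(15.9))
s=manip.grab_frame("side");t=manip.grab_frame("top");cv2.imwrite("pics/s2.png",s);cv2.imwrite("pics/t2.png",t)
f=lambda im,x,y,w,h:cv2.resize(im[y:y+h,x:x+w],(400,300),interpolation=cv2.INTER_CUBIC)
cv2.imwrite("pics/c3.png",np.hstack([f(s,230,170,160,120),f(t,230,130,120,90)]))
E
```

```text
t 5.8 pos [0.4963 0.094  0.1566] F [-0.   0.1 -1.5] w 0.198 q [ 0.04 -0.16  1.98  0.    1.32 -1.81]
M [[0.963, 0.0, -0.271], [0.271, 0.0, 0.963], [0.0, -1.0, -0.0]]
shift tool [ 8.5 38.6  6.6] rot [ 0.   -0.18  0.01] dworld [  6.4   8.7 -38.6]
```

View pics/c3.png

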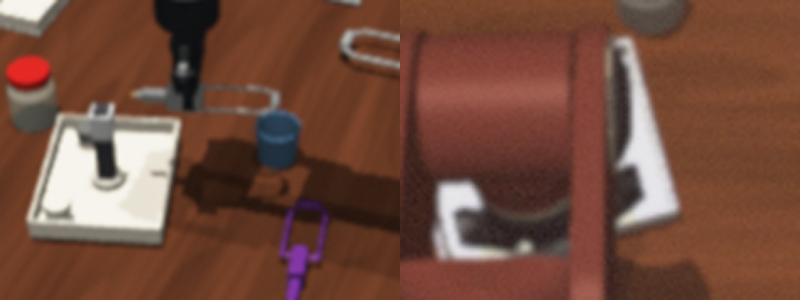

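Call:
{"method": "apply_moves", "body": {
  "moves": [
    [1,4,20,3,0,0,0],
    [1,4,18.6,3.6,0,0,0],
    [1,0,0,0,0,0,0],
    [1,0,0,0,0,0,0]
  ]
}}

```text
time: 6.3
tool_pos: [0.502, 0.1025, 0.1176]
tool_rot: [-0.7, 0.7, 0.097, -0.097]
contact_force: [0.1, -0.8, -2.3]
gripper_width: 0.2
```

```bash
python3 - <<'E'
from go import *
show([.5027,.1027,.1177],goal(15.9))
s=manip.grab_frame("side");cv2.imwrite("pics/s3.png",s)
f=lambda im,x,y,w,h:cv2.resize(im[y:y+h,x:x+w],(800,600),interpolation=cv2.INTER_CUBIC)
im=f(s,250,195,80,60)
u=np.array([.9617,.274,0]);v=np.array([-.274,.9617,0]);o=np.array([.595,.129,.11])
for P,c in [([o+a*u*.013+b*v*.013+[0,0,.018] for a in(-1,1) for b in(-1,1)],(0,0,255)),([o-u*.013,o-u*.073,o-u*.029],(0,255,0))]:
    for q in proj("side",P): cv2.circle(im,tuple(int(i) for i in ((q-[250,195])*10+5)),3,c,-1)
cv2.imwrite("pics/c4.png",im)
E
```

```text
t 6.3 pos [0.502  0.1025 0.1176] F [ 0.1 -0.8 -2.3] w 0.2 q [ 0.06 -0.1   1.99 -0.    1.25 -1.79]
M [[0.962, -0.001, -0.272], [0.272, -0.0, 0.962], [-0.001, -1.0, 0.0]]
shift tool [ 0.7 -0.1  0. ] rot [-0.01 -0.14 -0.06] dworld [0.7 0.2 0.1]
```

View pics/c4.png

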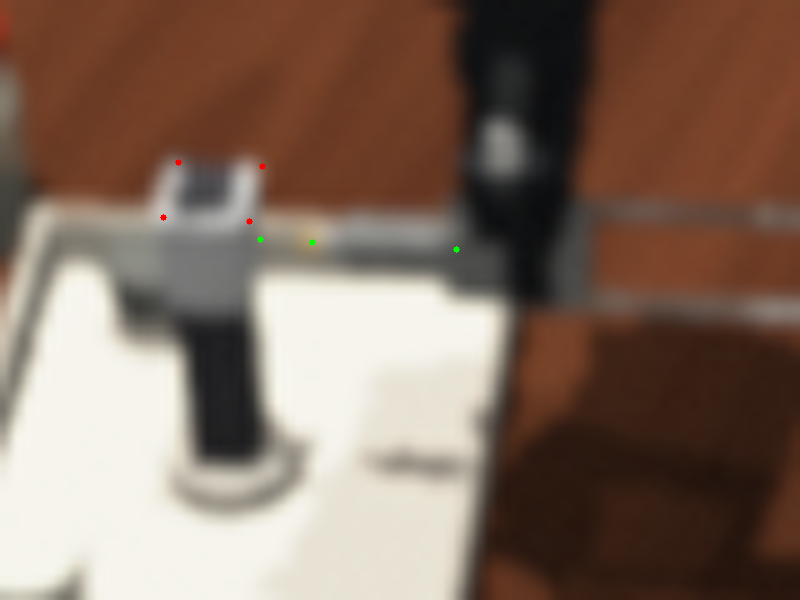

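Call:
{"method": "apply_moves", "body": {
  "moves": [
    [1,5,0,0,0,0,0],
    [1,5,0,0,0,0,0],
    [1,5,0,0,0,0,0],
    [1,3,0,0,0,0,0],
    [1,2,0,0,0,0,0],
    [1,0,0,0,0,0,0]
  ]
}}

```text
time: 6.95
tool_pos: [0.5218, 0.1081, 0.1177]
tool_rot: [-0.7, 0.7, 0.097, -0.097]
contact_force: [-0.2, 0.3, -2.2]
gripper_width: 0.199
```

Call:
{"method": "apply_moves", "body": {
  "moves": [
    [1,2,0,0,0,0,0],
    [1,2,0,0,0,0,0],
    [1,0,0,0,0,0,0]
  ]
}}

```text
time: 7.25
tool_pos: [0.5256, 0.1091, 0.1177]
tool_rot: [-0.7, 0.7, 0.097, -0.097]
contact_force: [-0.4, 0.4, -1.6]
gripper_width: 0.202
```

Call:
{"method": "apply_moves", "body": {
  "moves": [
    [1,2,0,0,0,0,0],
    [1,2,0,0,0,0,0],
    [1,0,0,0,0,0,0]
  ]
}}

```text
time: 7.55
tool_pos: [0.5295, 0.1103, 0.1178]
tool_rot: [0.7, -0.7, -0.097, 0.097]
contact_force: [0.1, 0.0, -2.3]
gripper_width: 0.197
```

Call:
{"method": "apply_moves", "body": {
  "moves": [
    [1,2,0,0,0,0,0],
    [1,1.5,0,0,0,0,0],
    [1,0,0,0,0,0,0]
  ]
}}

```text
time: 7.85
tool_pos: [0.5325, 0.1115, 0.1174]
tool_rot: [0.701, -0.7, -0.097, 0.097]
contact_force: [-1.2, 2.0, -1.8]
gripper_width: 0.199
```

Call:
{"method": "apply_moves", "body": {
  "moves": [
    [1,1.5,0,0,0,0,0],
    [1,1.5,0,0,0,0,0],
    [1,0,0,0,0,0,0]
  ]
}}

```text
time: 8.15
tool_pos: [0.5354, 0.1123, 0.1175]
tool_rot: [0.701, -0.7, -0.097, 0.097]
contact_force: [-1.6, 3.6, -2.4]
gripper_width: 0.201
```

Call:
{"method": "apply_moves", "body": {
  "moves": [
    [1,1.5,0,0,0,0,0],
    [1,1.5,0,0,0,0,0],
    [1,0,0,0,0,0,0]
  ]
}}

```text
time: 8.45
tool_pos: [0.5382, 0.1131, 0.1175]
tool_rot: [0.701, -0.7, -0.097, 0.097]
contact_force: [-3.3, 4.5, -2.5]
gripper_width: 0.199
```

Call:
{"method": "apply_moves", "body": {
  "moves": [
    [1,0,0,0.6,0,0,0],
    [1,1,0,0,0,0,0],
    [1,0,0,0,0,0,0]
  ]
}}

```text
time: 8.75
tool_pos: [0.5392, 0.1135, 0.1176]
tool_rot: [-0.7, 0.7, 0.097, -0.097]
contact_force: [-1.0, 2.8, -3.3]
gripper_width: 0.198
```

Call:
{"method": "apply_moves", "body": {
  "moves": [
    [1,1.5,0,0.2,0,0,0],
    [1,1.5,0,0,0,0,0],
    [1,0,0,0,0,0,0]
  ]
}}

```text
time: 9.05
tool_pos: [0.542, 0.1144, 0.1173]
tool_rot: [-0.7, 0.701, 0.097, -0.097]
contact_force: [-1.3, 1.2, -3.9]
gripper_width: 0.199
```

Call:
{"method": "apply_moves", "body": {
  "moves": [
    [1,1.5,0,0.1,0,0,0],
    [1,1.5,0,0,0,0,0],
    [1,1,0,0,0,0,0],
    [1,0,0,0,0,0,0]
  ]
}}

```text
time: 9.45
tool_pos: [0.5464, 0.1157, 0.1178]
tool_rot: [-0.7, 0.701, 0.097, -0.096]
contact_force: [0.3, 0.3, -5.6]
gripper_width: 0.197
```

Call:
{"method": "apply_moves", "body": {
  "moves": [
    [1,1.5,0,0,0,0,0],
    [1,1.5,0,0,0,0,0],
    [1,1,0,0,0,0,0],
    [1,0,0,0,0,0,0]
  ]
}}

```text
time: 9.85
tool_pos: [0.5502, 0.1169, 0.1179]
tool_rot: [-0.7, 0.7, 0.097, -0.097]
contact_force: [-0.5, -0.3, -5.4]
gripper_width: 0.199
```

Call:
{"method": "apply_moves", "body": {
  "moves": [
    [1,1.5,0.3,0,0,0,0],
    [1,1.5,0,0,0,0,0],
    [1,0,0,0,0,0,0]
  ]
}}

```text
time: 10.15
tool_pos: [0.5531, 0.1178, 0.1176]
tool_rot: [0.7, -0.7, -0.097, 0.097]
contact_force: [0.8, 0.3, -5.1]
gripper_width: 0.196
```

Call:
{"method": "apply_moves", "body": {
  "moves": [
    [1,1.5,0,0,0,0,0],
    [1,1,0,0,0,0,0],
    [1,0,0,0,0,0,0]
  ]
}}

```text
time: 10.45
tool_pos: [0.5554, 0.1185, 0.1175]
tool_rot: [0.7, -0.7, -0.097, 0.097]
contact_force: [-0.0, 0.1, -5.6]
gripper_width: 0.194
```

Call:
{"method": "apply_moves", "body": {
  "moves": [
    [1,1,0,0,0,0,0],
    [1,1,0,0,0,0,0],
    [1,0,0,0,0,0,0]
  ]
}}

```text
time: 10.75
tool_pos: [0.5573, 0.119, 0.1175]
tool_rot: [0.7, -0.7, -0.097, 0.097]
contact_force: [0.0, -0.2, -5.3]
gripper_width: 0.198
```

Call:
{"method": "apply_moves", "body": {
  "moves": [
    [1,1,0,0,0,0,0],
    [1,0.5,0,0,0,0,0]
  ]
}}

```text
time: 10.95
tool_pos: [0.5583, 0.1193, 0.1173]
tool_rot: [-0.7, 0.7, 0.097, -0.097]
contact_force: [-1.6, 0.2, -4.9]
gripper_width: 0.202
```

Call:
{"method": "apply_moves", "body": {
  "moves": [
    [1,0.5,0,0,0,0,0],
    [1,0.5,0,0,0,0,0]
  ]
}}

```text
time: 11.15
tool_pos: [0.5587, 0.1194, 0.1173]
tool_rot: [-0.7, 0.701, 0.096, -0.098]
contact_force: [-5.4, -1.4, -2.6]
gripper_width: 0.198
```

Call:
{"method": "apply_moves", "body": {
  "moves": [
    [1,0.5,0,0,0,0,0],
    [1,0.5,0,0,0,0,0]
  ]
}}

```text
time: 11.35
tool_pos: [0.5588, 0.1194, 0.1173]
tool_rot: [-0.7, 0.701, 0.095, -0.099]
contact_force: [-10.2, -3.1, 0.0]
gripper_width: 0.194
```

Call:
{"method": "apply_moves", "body": {
  "moves": [
    [1,-0.5,0,0,0,0,0],
    [1,0,0,0,0,0,0],
    [0.6,0,0,0,0,0,0],
    [0.3,0,0,0,0,0,0],
    [0,0,0,0,0,0,0],
    [-0.3,0,0,0,0,0,0],
    [-0.3,0,0,0,0,0,0],
    [-0.3,0,0,0,0,0,0],
    [-0.3,0,-15,0,0,0,0],
    [-0.3,0,-30,0,0,0,0],
    [-0.3,0,-30,0,0,0,0],
    [-0.3,0,-30,0,0,0,0],
    [-0.3,-40,0,0,0,0,0],
    [-0.3,-40,0,0,0,0,0],
    [-0.3,-40,0,0,0,0,0],
    [-0.3,0,0,0,0,0,0]
  ]
}}

```text
time: 12.95
tool_pos: [0.4408, 0.0866, 0.2224]
tool_rot: [-0.7, 0.701, 0.097, -0.097]
contact_force: [-0.4, 1.1, 0.1]
gripper_width: 0.653
```

```bash
python3 - <<'E'
from go import *
show([.5027,.1027,.1177],goal(15.9))
s=manip.grab_frame("side");t=manip.grab_frame("top");cv2.imwrite("pics/s4.png",s);cv2.imwrite("pics/t4.png",t)
f=lambda im,x,y,w,h:cv2.resize(im[y:y+h,x:x+w],(800,600),interpolation=cv2.INTER_CUBIC)
im=f(s,250,195,80,60)
u=np.array([.9617,.274,0]);v=np.array([-.274,.9617,0]);m=np.array([.595,.129,.11])-.013*u
for a in (44,0,-44,-41-88):
    q=proj("side",[m+a/1e3*u])[0]; print(a,q); cv2.circle(im,tuple(int(i) for i in ((q-[250,195])*10+5)),3,(0,255,0),-1)
cv2.imwrite("pics/c5.png",im)
E
```

```text
t 12.95 pos [0.4408 0.0866 0.2224] F [-0.4  1.1  0.1] w 0.653 q [ 0.03 -0.37  2.04 -0.    1.48 -1.82]
M [[0.962, -0.0, -0.271], [0.271, -0.0, 0.962], [-0.0, -1.0, -0.0]]
shift tool [ 64.  104.6  -1.3] rot [ 0.01 -0.16 -0.03] dworld [  61.9   16.1 -104.7]
44 [261.20696212 217.78578454]
0 [275.50894411 218.48711838]
-44 [289.88298305 219.18983294]
-129 [317.83517116 220.55021048]
```

View pics/c5.png

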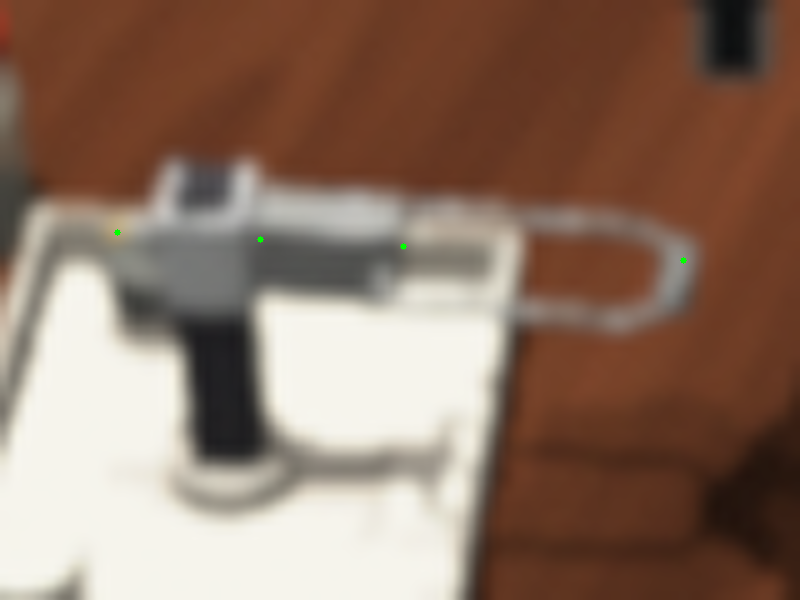

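The pin is home: the head is flush against the hub, the nose shows out of the far face at about (261,217), and the ring is straight back. Next I'll tilt the closed fingers forward so they can go under the bar.

Call:
{"method": "apply_moves", "body": {
  "moves": [
    [0.5,0,0,0,0,0,-8],
    [1,0,0,0,0,0,-8],
    [1,0,0,0,0,0,-8],
    [1,0,0,0,0,0,-8],
    [1,0,0,0,0,0,-8],
    [1,0,0,0,0,0,0]
  ]
}}

```text
time: 13.65
tool_pos: [0.4425, 0.0868, 0.2194]
tool_rot: [0.692, -0.625, -0.329, -0.148]
contact_force: [-1.2, -0.2, -0.0]
gripper_width: 0.002
```

```bash
python3 - <<'E'
from go import *
show([.4568,.0904,.11],goal(15.9,40))
# planar kinematics fit
from scipy.optimize import least_squares
D=[(.6245,.2492,.053,1.614),(.595,.2492,-.02,1.68),(.607,.0269,.24,1.80),(.505,.1566,-.16,1.98),(.512,.1176,-.10,1.99),(.449,.2224,-.37,2.04)]
f=lambda p:np.array([[p[0]*np.sin(q)+p[1]*np.sin(q+k+p[2])+p[4]-r,p[0]*np.cos(q)+p[1]*np.cos(q+k+p[2])+p[3]-z] for r,z,q,k in D]).ravel()
s=least_squares(f,[.4,.4,0,-.1,0]);print(s.x,abs(s.fun).max())
E
```

```text
t 13.65 pos [0.4425 0.0868 0.2194] F [-1.2 -0.2 -0. ] w 0.002 q [-0.12 -0.91  2.46  0.3   0.96 -2.05]
M [[0.739, 0.617, -0.271], [0.207, 0.174, 0.963], [0.641, -0.768, 0.001]]
shift tool [-58.8  93.4  -0.5] rot [ 0.09 -0.18 -0.14] dworld [  14.3    3.6 -109.4]
[ 0.42120052  0.62083981  0.14404581 -0.02386134 -0.00103502] 0.00455389341966525
```

Call:
{"method": "apply_moves", "body": {
  "moves": [
    [1,0,0,0,0,0,8],
    [1,-26,-15,0,0,0,2],
    [1,-17,30,0,0,0,0],
    [1,-17,30,0,0,0,0],
    [1,-17,30,0,0,0,0],
    [1,0,0,0,0,0,0],
    [1,0,0,0,0,0,0]
  ]
}}

```text
time: 14.35
tool_pos: [0.4173, 0.0793, 0.1195]
tool_rot: [0.702, -0.652, -0.275, -0.087]
contact_force: [0.4, -0.1, 0.5]
gripper_width: 0.0
```

```bash
cat > rel.py <<'E'
from go import *
# TCP relative to bar arc: print u,v,z offsets from hole mouth (mm) and pitch
s=manip.state();q=s["tool_rot"];M=R.from_quat([q[1],q[2],q[3],q[0]]).as_matrix()
u=np.array([.9617,.274,0]);v=np.array([-.274,.9617,0]);m=np.array([.5809,.1257,.11])
d=(s["tool_pos"]-m)*1e3
print("t",round(s["time"],2),"u,v,z",np.round([d@u,d@v,d[2]],1),"pitch",round(np.degrees(np.arctan2(M[:,1]@u,-M[2,1])),1),"zaxis.v",round(M[:,2]@v,4),"F",np.round(s["contact_force"],1),"q",np.round(s["joint_pos"],2))
E
python3 rel.py; python3 -c "
from h import *
print(onz('top',(316,231),.055),onz('top',(316,247),.055))"
```

```text
t 14.35 u,v,z [-170.     0.2    9.5] pitch 29.9 zaxis.v 1.0 F [ 0.4 -0.1  0.5] q [-0.1  -0.78  2.52  0.23  0.92 -2.05]
[0.43412526 0.00162382 0.055     ] [0.39158984 0.00107698 0.055     ]
```

Call:
{"method": "apply_moves", "body": {
  "moves": [
    [1,5.4,14.7,0,0,0,0],
    [1,0,0,0,0,0,0],
    [1,4,2,0,0,0,0],
    [1,4,2,0,0,0,0],
    [1,0,0,0,0,0,0]
  ]
}}

```text
time: 14.85
tool_pos: [0.4374, 0.0849, 0.11]
tool_rot: [0.701, -0.651, -0.276, -0.088]
contact_force: [-0.1, -0.2, -0.6]
gripper_width: -0.004
```

```bash
python3 rel.py
```

```text
t 14.85 u,v,z [-1.492e+02  1.000e-01 -0.000e+00] pitch 30.1 zaxis.v 1.0 F [-0.1 -0.2 -0.6] q [-0.08 -0.66  2.48  0.23  0.85 -2.04]
```

Call:
{"method": "apply_moves", "body": {
  "moves": [
    [1,2,0,0,0,0,0],
    [1,4.4,-6.3,0,0,0,0],
    [1,4.4,-6.3,0,0,0,0],
    [1,5.4,-5.4,0,0,0,0],
    [1,5.5,-5.4,0,0,0,0],
    [1,0,0,0,0,0,0]
  ]
}}

```text
time: 15.45
tool_pos: [0.4444, 0.0868, 0.1418]
tool_rot: [0.701, -0.651, -0.276, -0.089]
contact_force: [0.7, 0.1, 0.7]
gripper_width: -0.001
```

```bash
python3 rel.py; python3 - <<'E'
from go import *
s=manip.grab_frame("side")
cv2.imwrite("pics/c6.png",cv2.resize(s[160:250,240:360],(800,600),interpolation=cv2.INTER_CUBIC))
u=np.array([.9617,.274,0]);m=np.array([.5809,.1257,.11])
for a in(0,10,20,30): b=np.radians(a);print(a,(proj("side",[m+u*(-.041-.088*np.cos(b))+[0,0,.088*np.sin(b)]])[0]-[240,160])*6.667)
E
```

```text
t 15.45 u,v,z [-141.9   -0.    31.8] pitch 30.2 zaxis.v 1.0 F [0.7 0.1 0.7] q [-0.07 -0.69  2.43  0.22  0.91 -2.01]
0 [522.0147931  404.83284907]
10 [518.61574364 378.82088216]
20 [509.31389469 352.98601481]
30 [494.29541196 328.15658722]
```

View pics/c6.png

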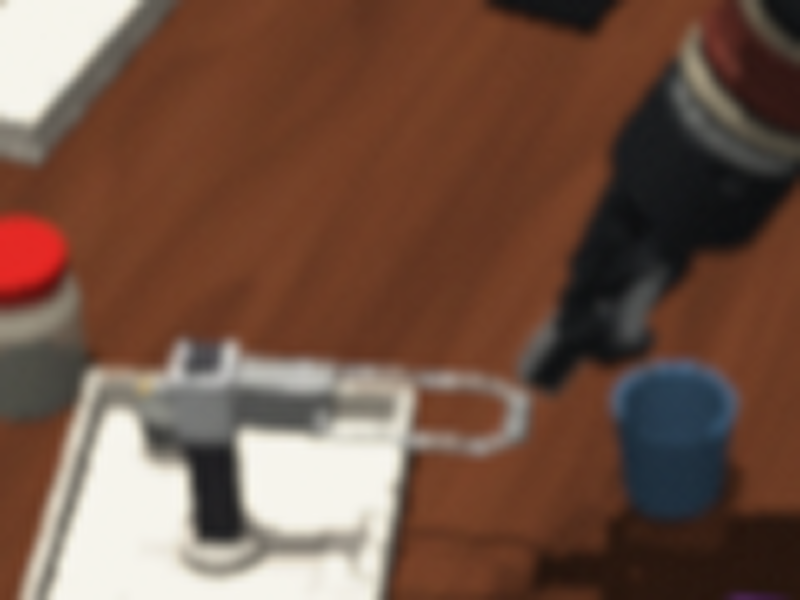

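The fingers passed behind the bar at crop (515,410) without lifting it. The ring still lies back, nothing else moved. I'll go back, lower and further under it.

Call:
{"method": "apply_moves", "body": {
  "moves": [
    [1,-14,0,0,0,0,0],
    [1,-16,19.7,0,0,0,0],
    [1,-5,8.7,0,0,0,0],
    [1,0,0,0,0,0,0],
    [1,8,4.5,0,0,0,0],
    [1,7.6,4.5,0,0,0,0],
    [1,0,0,0,0,0,0]
  ]
}}

```text
time: 16.2
tool_pos: [0.4456, 0.0875, 0.0978]
tool_rot: [0.702, -0.651, -0.275, -0.087]
contact_force: [0.0, 0.1, 0.4]
gripper_width: 0.002
```

```bash
python3 rel.py
```

```text
t 16.2 u,v,z [-140.6    0.4  -12.2] pitch 29.9 zaxis.v 1.0 F [0.  0.1 0.4] q [-0.07 -0.6   2.46  0.24  0.8  -2.04]
```

Now lift vertically 10 mm, then follow the arc to about 20°.

Call:
{"method": "apply_moves", "body": {
  "moves": [
    [1,2.5,-4.3,0,0,0,0],
    [1,2.5,-4.3,0,0,0,0],
    [1,4.4,-6.3,0,0,0,0],
    [1,4.4,-6.3,0,0,0,0],
    [1,5.4,-5.4,0,0,0,0],
    [1,5.5,-5.4,0,0,0,0],
    [1,0,0,0,0,0,0]
  ]
}}

```text
time: 16.9
tool_pos: [0.4517, 0.0888, 0.1399]
tool_rot: [0.701, -0.651, -0.276, -0.089]
contact_force: [-0.0, -0.6, 0.8]
gripper_width: -0.001
```

```bash
python3 rel.py; python3 - <<'E'
from go import *
s=manip.grab_frame("side")
cv2.imwrite("pics/c7.png",cv2.resize(s[160:250,240:360],(800,600),interpolation=cv2.INTER_CUBIC))
E
```

```text
t 16.9 u,v,z [-134.4   -0.    29.9] pitch 30.2 zaxis.v 1.0 F [-0.  -0.6  0.8] q [-0.06 -0.65  2.42  0.22  0.88 -2.01]
```

View pics/c7.png

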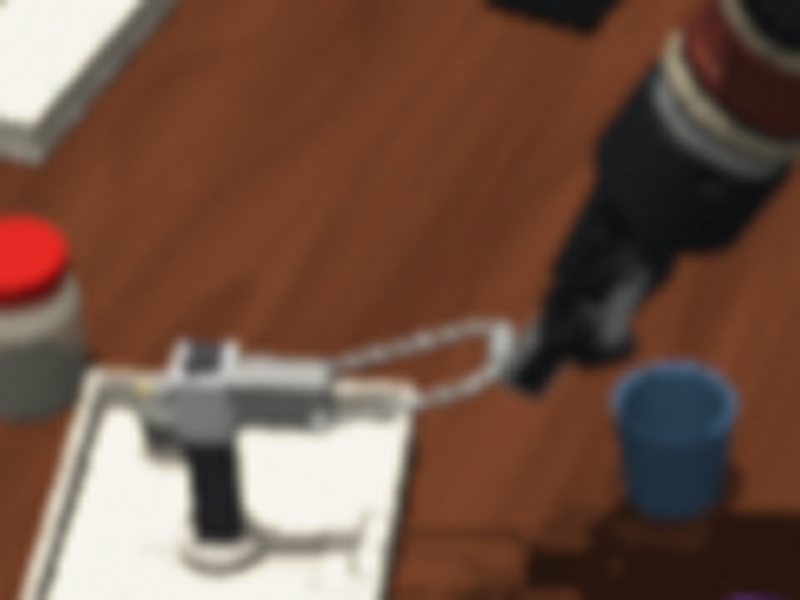

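The ring is now lifted to about 22°, with the bar at crop (503,350) resting on the finger. I'll carry on along the arc.

Call:
{"method": "apply_moves", "body": {
  "moves": [
    [1,6.3,-4.4,0,0,0,0],
    [1,6.3,-4.4,0,0,0,0],
    [1,7,-3.3,0,0,0,0],
    [1,6.9,-3.2,0,0,0,0],
    [1,7.4,-2,0,0,0,0],
    [1,7.4,-2,0,0,0,0],
    [1,7.6,-0.7,0,0,0,0],
    [1,7.7,-0.6,0,0,0,0],
    [1,7.6,0.6,0,0,0,0],
    [1,7.7,0.7,0,0,0,0],
    [1,7.4,2,0,0,0,0],
    [1,7.4,1.9,0,0,0,0],
    [1,7,3.2,0,0,0,0],
    [1,6.9,3.3,0,0,0,0],
    [1,0,0,0,0,0,0]
  ]
}}

```text
time: 18.45
tool_pos: [0.5306, 0.1115, 0.1955]
tool_rot: [0.702, -0.651, -0.275, -0.088]
contact_force: [0.8, -0.4, 0.2]
gripper_width: -0.002
```

```bash
python3 rel.py; python3 - <<'E'
from go import *
s=manip.grab_frame("side")
cv2.imwrite("pics/c8.png",cv2.resize(s[130:250,220:380],(800,600),interpolation=cv2.INTER_CUBIC))
E
```

```text
t 18.45 u,v,z [-52.3   0.1  85.5] pitch 30.0 zaxis.v 1.0 F [ 0.8 -0.4  0.2] q [ 0.   -0.43  2.18  0.17  0.89 -1.92]
```

View pics/c8.png

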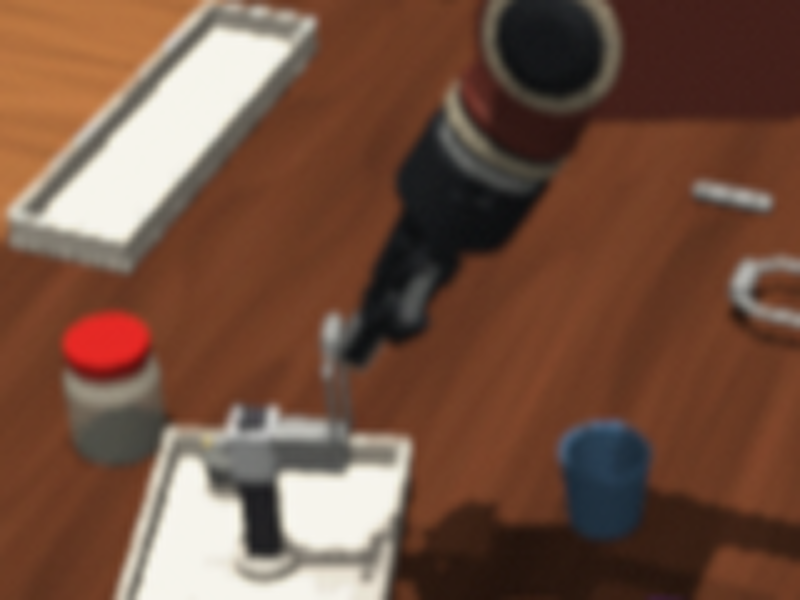

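The ring stands upright with the bar at crop (335,335), and the pin and the other things are undisturbed. I'll bring the tool vertical and push the bar over to about 130°.

Call:
{"method": "apply_moves", "body": {
  "moves": [
    [1,0,0,0,0,0,8],
    [1,0,0,0,0,0,8],
    [1,0,0,0,0,0,8],
    [1,0,0,0,0,0,6],
    [1,0,-12,0,0,0,0],
    [1,8.3,0,0,0,0,0],
    [1,8.3,0,0,0,0,0],
    [1,7.4,2,0,0,0,0],
    [1,7.4,2,0,0,0,0],
    [1,7,3,0,0,0,0],
    [1,7,3.5,0,0,0,0],
    [1,6.3,4.4,0,0,0,0],
    [1,6.3,4.4,0,0,0,0],
    [1,0,0,0,0,0,0]
  ]
}}

```text
time: 19.9
tool_pos: [0.5858, 0.1272, 0.1869]
tool_rot: [0.7, -0.7, -0.096, 0.098]
contact_force: [-0.4, 0.2, -0.2]
gripper_width: -0.001
```

```bash
python3 rel.py; python3 - <<'E'
from go import *
s=manip.grab_frame("side")
cv2.imwrite("pics/c9.png",cv2.resize(s[160:250,220:340],(800,600),interpolation=cv2.INTER_CUBIC))
E
```

```text
t 19.9 u,v,z [ 5.1  0.1 76.9] pitch -0.1 zaxis.v 1.0 F [-0.4  0.2 -0.2] q [ 0.09  0.04  1.73  0.    1.37 -1.76]
```

View pics/c9.png

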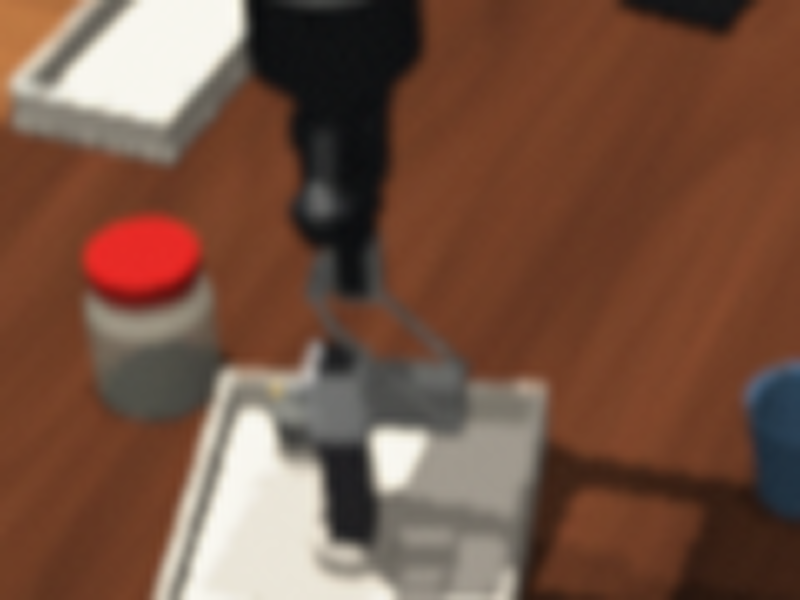

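The ring is leaning over at about 130° with the bar at crop (325,270), and the pin is still home. I'll back off, rise over the bar and press down from above, with the tip kept beyond the nose.

Call:
{"method": "apply_moves", "body": {
  "moves": [
    [1,-6,0,0,0,0,0],
    [1,0,-25,0,0,0,0],
    [1,10,-8,0,0,0,0],
    [1,11,0,0,0,0,0],
    [1,0,0,0,0,0,0],
    [1,0,15,0,0,0,0],
    [1,5,8,0,0,0,0],
    [1,5.4,6.4,0,0,0,0],
    [1,4.8,6.3,0,0,0,0],
    [1,4.8,6.3,0,0,0,0],
    [1,3.5,7,0,0,0,0],
    [1,3.5,7,0,0,0,0],
    [1,0,0,0,0,0,0]
  ]
}}

```text
time: 21.25
tool_pos: [0.6256, 0.1384, 0.1635]
tool_rot: [-0.7, 0.7, 0.096, -0.098]
contact_force: [-0.1, -0.3, -0.7]
gripper_width: -0.0
```

```bash
python3 rel.py; python3 - <<'E'
from go import *
s=manip.grab_frame("side");cv2.imwrite("pics/s10.png",s)
hsv=cv2.cvtColor(s,cv2.COLOR_BGR2HSV)
u=np.array([.9617,.274,0]);v=np.array([-.274,.9617,0]);m=np.array([.5809,.1257,.11])
for a in(130,140,150,160,170):
    b=np.radians(a);P=[m+u*(-.041-.088*np.cos(b))+[0,0,.088*np.sin(b)]+v*k for k in(.008,.012,.016)]
    q=proj("side",P).round().astype(int);print(a,[(tuple(i),hsv[i[1],i[0]].tolist()) for i in q.tolist()])
E
```

```text
t 21.25 u,v,z [46.5 -0.  53.5] pitch -0.1 zaxis.v 1.0 F [-0.1 -0.3 -0.7] q [ 0.1   0.16  1.65 -0.    1.34 -1.74]
130 [((269, 203), [10, 171, 121]), ((268, 203), [10, 169, 121]), ((268, 204), [10, 172, 120])]
140 [((265, 205), [9, 158, 113]), ((265, 206), [10, 136, 105]), ((265, 207), [10, 105, 95])]
150 [((263, 209), [9, 76, 87]), ((263, 209), [9, 76, 87]), ((262, 210), [10, 68, 82])]
160 [((261, 212), [11, 54, 81]), ((261, 213), [9, 60, 85]), ((261, 214), [10, 60, 97])]
170 [((260, 216), [16, 53, 169]), ((260, 217), [19, 43, 165]), ((260, 217), [19, 43, 165])]
```

Call:
{"method": "apply_moves", "body": {
  "moves": [
    [1,2.5,7,0,0,0,0],
    [1,2.5,7,0,0,0,0],
    [1,1,4,0,0,0,0],
    [1,0.5,4,0,0,0,0],
    [1,0,0,0,0,0,0]
  ]
}}

```text
time: 21.8
tool_pos: [0.6318, 0.1402, 0.1422]
tool_rot: [0.7, -0.7, -0.096, 0.098]
contact_force: [-1.2, -0.9, -0.2]
gripper_width: -0.002
```

Call:
{"method": "apply_moves", "body": {
  "moves": [
    [1,0,1.5,0,0,0,0],
    [1,0,1,0,0,0,0],
    [1,0,0,0,0,0,0]
  ]
}}

```text
time: 22.1
tool_pos: [0.6323, 0.1402, 0.1408]
tool_rot: [-0.7, 0.7, 0.097, -0.097]
contact_force: [-0.0, 1.1, -0.7]
gripper_width: 0.003
```

Call:
{"method": "apply_moves", "body": {
  "moves": [
    [1,0,1,0,0,0,0],
    [1,0,0.5,0,0,0,0]
  ]
}}

```text
time: 22.3
tool_pos: [0.6324, 0.1402, 0.1393]
tool_rot: [-0.7, 0.7, 0.097, -0.097]
contact_force: [0.1, 0.6, 1.1]
gripper_width: 0.001
```

```bash
python3 rel.py
```

```text
t 22.3 u,v,z [53.5 -0.2 29.3] pitch 0.0 zaxis.v 1.0 F [0.1 0.6 1.1] q [ 0.1   0.19  1.65 -0.    1.3  -1.74]
```

Call:
{"method": "apply_moves", "body": {
  "moves": [
    [1,0,0.5,0,0,0,0],
    [1,0,0.5,0,0,0,0]
  ]
}}

```text
time: 22.5
tool_pos: [0.6325, 0.1402, 0.1385]
tool_rot: [-0.7, 0.7, 0.097, -0.097]
contact_force: [-0.6, 0.3, 2.0]
gripper_width: -0.003
```

Call:
{"method": "apply_moves", "body": {
  "moves": [
    [1,0,0.5,0,0,0,0],
    [1,0,0.5,0,0,0,0]
  ]
}}

```text
time: 22.7
tool_pos: [0.6327, 0.1402, 0.1379]
tool_rot: [-0.7, 0.7, 0.097, -0.097]
contact_force: [-0.3, -0.7, 3.4]
gripper_width: -0.003
```

Call:
{"method": "apply_moves", "body": {
  "moves": [
    [1,0,0.5,0,0,0,0],
    [1,0,0.5,0,0,0,0]
  ]
}}

```text
time: 22.9
tool_pos: [0.6328, 0.1403, 0.137]
tool_rot: [-0.7, 0.7, 0.097, -0.096]
contact_force: [0.3, 1.4, 4.5]
gripper_width: 0.001
```

```bash
python3 rel.py
```

```text
t 22.9 u,v,z [54.  -0.2 27. ] pitch 0.1 zaxis.v 1.0 F [0.3 1.4 4.5] q [ 0.1   0.2   1.65  0.    1.29 -1.74]
```

Call:
{"method": "apply_moves", "body": {
  "moves": [
    [1,-0.3,0.5,0,0,0,0],
    [1,0,0.5,0,0,0,0]
  ]
}}

```text
time: 23.1
tool_pos: [0.6326, 0.1402, 0.1356]
tool_rot: [0.7, -0.7, -0.098, 0.096]
contact_force: [2.3, 1.0, 3.3]
gripper_width: 0.002
```

Call:
{"method": "apply_moves", "body": {
  "moves": [
    [1,0,0.5,0,0,0,0],
    [1,0,0.5,0,0,0,0]
  ]
}}

```text
time: 23.3
tool_pos: [0.6319, 0.14, 0.1338]
tool_rot: [-0.7, 0.7, 0.097, -0.097]
contact_force: [0.4, 0.2, 2.1]
gripper_width: 0.001
```

Call:
{"method": "apply_moves", "body": {
  "moves": [
    [1,0,0.5,0,0,0,0],
    [1,0,0.5,0,0,0,0]
  ]
}}

```text
time: 23.5
tool_pos: [0.6315, 0.14, 0.1325]
tool_rot: [-0.7, 0.7, 0.096, -0.097]
contact_force: [0.5, -0.1, 0.7]
gripper_width: 0.003
```

```bash
python3 rel.py
```

```text
t 23.5 u,v,z [52.6 -0.1 22.5] pitch -0.1 zaxis.v 1.0 F [ 0.5 -0.1  0.7] q [ 0.1   0.2   1.66 -0.    1.29 -1.74]
```

Call:
{"method": "apply_moves", "body": {
  "moves": [
    [1,0,0.5,0,0,0,0],
    [1,0,0.5,0,0,0,0]
  ]
}}

```text
time: 23.7
tool_pos: [0.6316, 0.14, 0.1316]
tool_rot: [-0.7, 0.7, 0.097, -0.097]
contact_force: [0.4, -1.3, 1.1]
gripper_width: -0.0
```

Call:
{"method": "apply_moves", "body": {
  "moves": [
    [1,0,0.5,0,0,0,0],
    [1,0,0.5,0,0,0,0]
  ]
}}

```text
time: 23.9
tool_pos: [0.6317, 0.14, 0.1309]
tool_rot: [-0.7, 0.7, 0.097, -0.097]
contact_force: [-0.8, -0.4, 0.4]
gripper_width: -0.002
```

Call:
{"method": "apply_moves", "body": {
  "moves": [
    [1,0,0.5,0,0,0,0],
    [1,0,0.5,0,0,0,0]
  ]
}}

```text
time: 24.1
tool_pos: [0.632, 0.1401, 0.1305]
tool_rot: [-0.7, 0.7, 0.097, -0.097]
contact_force: [-1.4, 0.2, 3.1]
gripper_width: 0.001
```

```bash
python3 rel.py
```

```text
t 24.1 u,v,z [53.1 -0.1 20.5] pitch -0.0 zaxis.v 1.0 F [-1.4  0.2  3.1] q [ 0.1   0.2   1.66 -0.    1.28 -1.74]
```

Call:
{"method": "apply_moves", "body": {
  "moves": [
    [1,0,0.5,0,0,0,0],
    [1,0,0.5,0,0,0,0]
  ]
}}

```text
time: 24.3
tool_pos: [0.6325, 0.1402, 0.1299]
tool_rot: [0.7, -0.7, -0.097, 0.096]
contact_force: [-0.6, 0.2, 5.1]
gripper_width: 0.003
```

Call:
{"method": "apply_moves", "body": {
  "moves": [
    [1,0,0.5,0,0,0,0],
    [1,0,0,0,0,0,0]
  ]
}}

```text
time: 24.5
tool_pos: [0.6327, 0.1402, 0.1297]
tool_rot: [0.7, -0.7, -0.098, 0.096]
contact_force: [-0.5, 0.6, 5.8]
gripper_width: -0.001
```

```bash
python3 rel.py
```

```text
t 24.5 u,v,z [53.8 -0.2 19.7] pitch 0.1 zaxis.v 1.0 F [-0.5  0.6  5.8] q [ 0.1   0.2   1.66  0.    1.28 -1.74]
```

Call:
{"method": "apply_moves", "body": {
  "moves": [
    [1,-0.4,0.6,0,0,0,0],
    [1,0,0.4,0,0,0,0]
  ]
}}

```text
time: 24.7
tool_pos: [0.6328, 0.1402, 0.1295]
tool_rot: [0.7, -0.7, -0.098, 0.096]
contact_force: [-0.1, 0.8, 9.4]
gripper_width: 0.0
```

Call:
{"method": "apply_moves", "body": {
  "moves": [
    [1,-0.3,0.6,0,0,0,0],
    [1,0,0,0,0,0,0]
  ]
}}

```text
time: 24.9
tool_pos: [0.6328, 0.1403, 0.1294]
tool_rot: [0.7, -0.7, -0.098, 0.096]
contact_force: [-0.6, 0.0, 8.2]
gripper_width: -0.002
```

```bash
python3 rel.py
```

```text
t 24.9 u,v,z [53.9 -0.2 19.4] pitch 0.2 zaxis.v 1.0 F [-0.6  0.   8.2] q [ 0.1   0.2   1.66  0.    1.28 -1.74]
```

The force rose from z≈29, dropped at about 26 and met a hard stop at 19.4. That matches nose, snap and stop. I'll lift clear and check.

Call:
{"method": "apply_moves", "body": {
  "moves": [
    [1,0,-3,0,0,0,0],
    [1,1,-10,0,0,0,0],
    [1,0,-30,0,0,0,0],
    [1,0,-40,0,0,0,0],
    [1,0,-40,0,0,0,0],
    [1,-40,0,-20,0,0,0],
    [1,-45,0,-20,0,0,0],
    [1,-45,0,-20,0,0,0],
    [1,-45,0,-20,0,0,0],
    [1,-30,0,-10,0,0,0],
    [1,0,0,0,0,0,0]
  ]
}}

```text
time: 26.0
tool_pos: [0.457, -0.0036, 0.2495]
tool_rot: [-0.7, 0.701, 0.095, -0.096]
contact_force: [-0.9, 0.3, -0.8]
gripper_width: -0.003
```

```bash
python3 - <<'E'
from go import *
s=manip.grab_frame("side");t=manip.grab_frame("top");cv2.imwrite("pics/s11.png",s);cv2.imwrite("pics/t11.png",t)
f=lambda im,x,y,w,h,W,H:cv2.resize(im[y:y+h,x:x+w],(W,H),interpolation=cv2.INTER_CUBIC)
u=np.array([.9617,.274,0]);m=np.array([.5815,.1257,.11])
im=f(s,245,195,60,45,800,600)
for a in(2.95,3.07,3.2):
    q=proj("side",[m+u*(-.041-.088*np.cos(a))+[0,0,.088*np.sin(a)]])[0];print(a,(q-[245,195])*13.33)
for P in (m,m+.044*u,m-.044*u): print((proj("side",[P])[0]-[245,195])*13.33)
b=cv2.resize(t[140:215,225:325],(400,300),interpolation=cv2.INTER_CUBIC)
cv2.imwrite("pics/c12.png",np.vstack([np.hstack([cv2.resize(im,(520,390)),cv2.resize(b,(280,210)).repeat(1,0) if 0 else np.vstack([cv2.resize(b,(280,210)),np.zeros((180,280,3),np.uint8)])]),cv2.resize(s[100:],(800,375))[:200]]))
E
```

```text
2.95 [207.00374604 248.56797059]
3.07 [205.03826197 283.67191476]
3.2 [209.11473597 321.96934902]
[410.17651044 314.75986313]
[219.45918603 305.40457719]
[601.85359278 324.13330855]
```

View pics/c12.png

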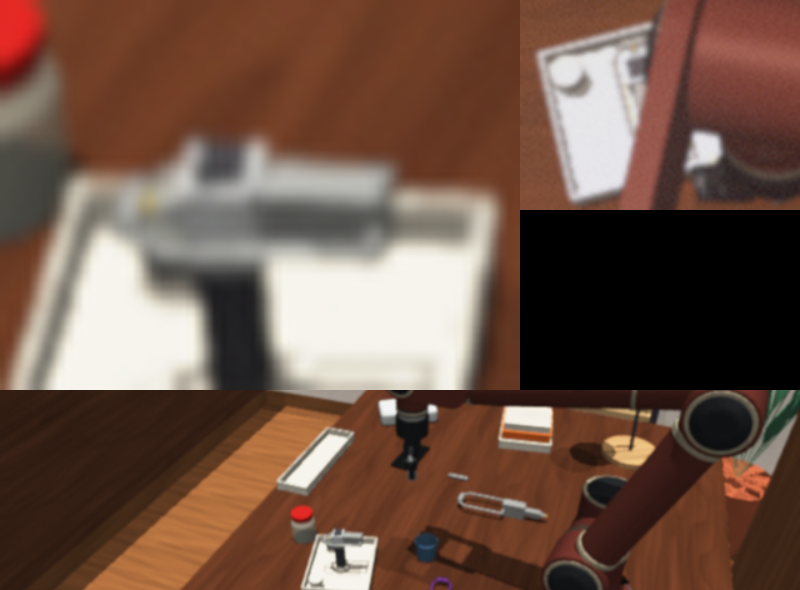

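The last view shows the ring shut around the hub. The bar is at about (200,323) in the enlarged crop, against (209,322) predicted for 3.2 rad. The brass nose shows above the bar. The head's rear edge is at pixel column 290.4, against 290.3 when I seated the pin, so the pin hasn't backed out.

```bash
python3 -c "
from plant import manip
print(manip.job_done(), manip.state()['time'])"
```

```text
the job is handed in; nothing more can be done
the job is handed in; nothing more can be done
```

The pin is locked in the stand, and I handed the job in at about 26 s of the 72 s allowed. I pushed the smaller grey pin in until its head sat against the hub. Then I lifted the ring with closed fingers, swung it over the post and pressed the bar down past the nose.

**Forces:**
- The push in peaked at about 11 N.
- The press rose to about 4.5 N at the nose and dropped as the bar passed it. It then met the stop, where I pressed to about 9 N.

**Last checks:**
- **Ring:** In the final side view the bar is where a ring angle of about 3.2 rad puts it, under the brass nose.
- **Pin:** Its head has not moved since I seated it, to within about 0.3 mm.
- **Other things:** The jar, cup, spare peg, larger decoy pin and visible part of the tray look undisturbed in that side view. The far little jar was hidden behind the arm, and the phone and hair clip were not in that last view. The arm stayed clear of all three.

**Gone wrong or uncertain:**
- My first attempt to lift the ring passed behind the bar without touching it. I went back lower and further under, and that worked.
- I judged the snap from the dip in force, the height of the stop and the final picture; there was no direct reading of the ring angle.

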